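Unlatch and open the tin shed cabinet

TASK

Open the green tin cabinet: gently press the gate latch's thumb plate down until you feel its nose come up against the hood of the keeper, and keep it held down while you draw the door out until the nose is well clear of the keeper. Swing the door on to at least 45 degrees open, then take your hand away so that the latch drops back level. Do not force the latch or the door, and leave the padlock, the hinges and the escutcheon where they are.

Things in the scene. Friction and masses are not known exactly. Their poses are not given: they have to be found in the camera images.
- cabinet: Green tin cabinet, fixed on the shelf, 340 mm wide, 205 high, 170 deep, its front crosswise, facing the robot's right. Origin on the shelf, mid-way along the front frame plane. x points into the cabinet (the door opens towards -x), y along the front towards the hinges, z up. Shut, the door leaf spans x -12 to 0, y -100 to 148, z 14 to 194 mm. Its cam lock is already unlocked.
- thumb_pad (a point): Top middle of the thumb plate on the latch's tail: a zinc plate 36 mm along the door, 42 mm out from it, level at rest, 28 mm below the cabinet's top, clear above. Axes as the cabinet's at rest; they turn with door and latch. A 6 mm high rim runs along the outer (-x) edge 20 mm from this point, so a fingertip can draw the door by it; the door's face is 25 mm away on the other side.
- thumb_plate: The same thumb plate as a solid; its origin is on its top face, mid-way along it, 17 mm nearer the door than thumb_pad.
- nose (a point): Centre of the latch bar's round nose, 10 mm in diameter, 148 mm from the thumb pad along the door towards its free edge (-y of the cabinet). The bar pivots between them, 70 mm from the pad and 78 mm from the nose: plate down, nose up.
- keeper_seat (a point): Point on the frame face behind the nose, where the keeper is screwed. The keeper's 4 mm lip stands before the nose, 26 to 30 mm out from the frame, open above under a flat hood 38 mm deep; the mouth between is 12 mm high. Long slots, set by hand: the lip overlaps the resting nose by 4 to 18 mm, differing each time and not shown by this point, so find the press depth by feel.
- latch (a joint): Latch bar angle, rad: 0 at rest, grows as the plate goes down and the nose tips up. A spring returns it: 3 N at the plate to start, 5 to 7 N well down (up to 0.26). When the nose meets the hood the force rises steeply; about 10 N holds it there and the nose then slides out along the hood. More than 20 N from the robot anywhere on cabinet, door or latch bends the thin metal and spoils the job.
- door (a joint): Door angle, rad: 0 shut, grows as it opens, at most 1.7. It moves easily (about 1 N at the thumb plate) and stays where it is left. Pulled with the nose still down, it is blocked by the keeper's lip. From 0.06 rad the nose is past the lip, from 0.08 out of the keeper altogether.
- door_hinge (a point): Point on the vertical hinge line of the door, 175 mm above the shelf. The door swings about it, clockwise seen from above as it opens; the thumb pad lies about 130 mm from this line.
- padlock: Bystander: chrome padlock lying on the shelf, body 34 x 42 x 18 mm, with its shackle. Origin under the middle of its body.
- hinge_a: Bystander: galvanized butt hinge lying open on the shelf, 52 x 64 mm, 8 mm high. Origin under its middle.
- hinge_b: Bystander: the second, same butt hinge.
- escutcheon: Bystander: round bronze keyhole escutcheon, 44 mm across, 10 mm high, lying on top of the cabinet, 100 to 125 mm back from the front. Origin under its middle.

How it is judged:
By the outcome, as a careful person would: the job done as asked, in the order asked, and still so for the second after the job is handed in, with the robot touching nothing.
It also fails if it takes over 64 s, if anything falls off the work surface, if the arm or the gripper's body presses on something with over 40 N, if the wrist force passes 120 N, or if a joint passes its speed limit or range.

ROBOT

A 7-joint arm with a two-finger parallel gripper is mounted at the origin on the work surface. World frame = base frame: x ahead of the robot, y to its left, z up, the work surface at z = 0. Lengths are in m, angles in rad, forces in N, time in s.
With the tool pointing down it reaches from about 0.4 to 0.875 m from the base axis. Payload 19.3 kg.
Tool frame: the origin (TCP) lies midway between the tips of the shut fingers; the grasp point (between the pads) lies 19 mm behind it; z points along the fingers, y is the direction in which the jaws open and shut (so a half turn about z gives the same grasp; the last joint's range is limited). The gripper opens to 85 mm and grips with 20 to 120 N. Pads are 22 mm wide; open, the fingers measure 114 mm over their backs; the gripper's body (76 mm by 85 mm) begins 54 mm behind the grasp point. The pads swing forward as they close: fully open they stand 13 mm farther back than shut.
Start: joints at [-0.07, 0.521, -0.036, 1.599, 0.021, 1.021, -0.113], TCP at [0.625, -0, 0.231] pointing down, gripper open.
Joint ranges: [-2.91, 2.91], [-0.3, 2.13], [-1.5, 1.42], [0.17, 2.43], [-1.26, 4.41], [0.16, 1.93], [-2.52, 2.52]. Speed limits (rad/s): [1.89, 1.89, 2.39, 2.39, 3.01, 3.01, 3.01].

INTERFACE

Orientations are given as [roll, pitch, yaw] about the fixed x, y, z axes, in that order (R = Rz(yaw) Ry(pitch) Rx(roll)).
In Python, from workcell import bot gives the robot as it stands.
- The arm moves only by the tool servo_tool, never from a script. Its argument "plan" is a list of rows, each a list of 5 numbers: the shift along the world's x, y, z in mm, then the turn about the world's z in rad, then the gripper's target within -1 to 1 (shut at 1, half-way at 0, fully open at -1). In form: [[tx, ty, tz, yaw, jaw], ...]. A call has exactly 10 rows; each row is the pose to reach, as a shift and turn from the pose commanded when the call began; what a row does not reach only later rows make up. A row lasts 1/12 s, in which the tool goes at most 41.7 mm and 7.16 degrees, less where a joint would pass 70% of its speed; a pose out of reach is approached as far as the arm can. A call with a gripper value outside its range is refused whole. The fingers move at their own pace and stop on an object; "squeeze" is the grip in N (left out, the last holds). Time passes only in rows, so rows that repeat a pose let the fingers close, or fill a call up. It gives the time, the measured TCP pose, the force and the opening at its end, in the units of the state.
- bot.observe(): the state, without advancing time (a new reading comes with each control period).
- bot.grab_frame(name): name is "scene" or "side" or "wrist"; returns the picture (480x640x3 uint8, blue, green, red); there is no depth.
- bot.calibration(name): a dict with "fx", "fy", "cx", "cy" (pixels), "T" (4x4, takes a point from camera to world coordinates). Camera axes: x right, y down, z forward; pixel columns grow to the right and rows downward; lengths in m; the calibration is good to about 2 mm. A picture is of the moment at which its call begins: read the wrist's pose just before it. calibration takes no time and is no camera call; for the wrist camera it gives the pose at the moment of the call.
- bot.job_done(): hands the job in, once; it reports no verdict.
The state is a dict: "clock": time; "qpos": joint angles; "qd": joint speeds; "joint_efforts": joint torques, N m; "position": TCP position; "tool_rot": TCP orientation; "force": force on the tool from outside, world axes, zero at the start; "moment": the same for the moment, N m; "grip_width": finger opening in m.
Only numpy, scipy, OpenCV 4.12 (cv2) and the standard library are available. Lean on these libraries where they do the work, as an engineer would, in place of code of your own. Each camera call takes 0.05 s, during which the arm holds its last target.

## Working session

There is one attempt and no reset: what is moved stays moved. The work goes in short steps, Python scripts to look and compute and a tool call to move; the robot and the scene stay as the last step left them, time stands still between calls to the robot, and variables do not carry over. Pictures are saved under pics/ and viewed, and the job is handed in when it is done.

Besides the shell and the picture viewer there is one more tool, called after "Call:" as name(argument=value, ...), one argument or row to a line, values as JSON. servo_tool: Moves the arm, as the interface text tells. Its arguments: {"type":"object","properties":{"plan":{"type":"array","items":{"type":"array","items":{"type":"number"}}},"squeeze":{"type":"number"}},"required":["plan"]}

```bash
ls; mkdir -p pics
python3 - <<'E'
from workcell import bot
import cv2
s=bot.observe(); print(s)
for n in("scene","side","wrist"):
    c=bot.calibration(n); print(n,c)
    cv2.imwrite(f"pics/{n}0.png",bot.grab_frame(n))
E
```

```text
pics
{'clock': 0.0, 'qpos': array([-0.07019227,  0.52204421, -0.03632651,  1.60000127,  0.02119505,
        1.02108096, -0.11279959]), 'qd': array([ 0.00074745,  0.00046934, -0.00097018, -0.00172481, -0.00025154,
       -0.00116661, -0.00015651]), 'joint_efforts': array([-4.24098413e-03, -9.27110124e+01,  1.97758444e+00, -3.69928443e+01,
        1.76317629e-02,  8.19846697e-03, -6.58496788e-05]), 'position': array([ 6.24666267e-01, -4.04967356e-05,  2.30709329e-01]), 'tool_rot': array([-3.14044629e+00,  7.75526075e-05,  1.57077559e+00]), 'force': array([-0.80788491,  0.63122615, -0.06316863]), 'moment': array([-0.00832216,  0.01873149, -0.02275827]), 'grip_width': 0.08521924678010923}
scene {'fx': 451.9332997624977, 'fy': 451.9332997624977, 'cx': 319.3344085782983, 'cy': 237.84776514133108, 'T': array([[-0.3285233 ,  0.77844291, -0.53488231,  1.01955919],
       [ 0.94447547,  0.27448084, -0.18062765,  0.10236642],
       [ 0.00620663, -0.56452361, -0.82539358,  0.85165701],
       [ 0.        ,  0.        ,  0.        ,  1.        ]])}
side {'fx': 457.39190963704544, 'fy': 457.39190963704544, 'cx': 321.99559561731735, 'cy': 227.08254655720228, 'T': array([[-0.65187853, -0.39119816,  0.64962942,  0.05879114],
       [-0.75831453,  0.33213888, -0.56093033,  0.42104682],
       [ 0.00366773, -0.85828187, -0.51316545,  0.58033161],
       [ 0.        ,  0.        ,  0.        ,  1.        ]])}
wrist {'fx': 343.5591241502056, 'fy': 343.5591241502056, 'cx': 319.4576516548202, 'cy': 236.59831650158574, 'T': array([[ 9.99999212e-01,  1.05619426e-03, -6.78049365e-04,
         6.24393328e-01],
       [ 8.30058616e-04, -9.61749846e-01, -2.73927994e-01,
         6.97832364e-02],
       [-9.41435046e-04,  2.73927215e-01, -9.61749965e-01,
         3.73395162e-01],
       [ 0.00000000e+00,  0.00000000e+00,  0.00000000e+00,
         1.00000000e+00]])}
```

View pics/scene0.png

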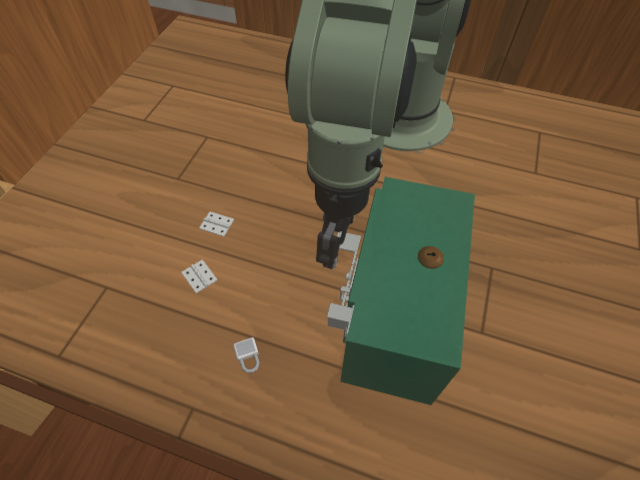

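View pics/side0.png

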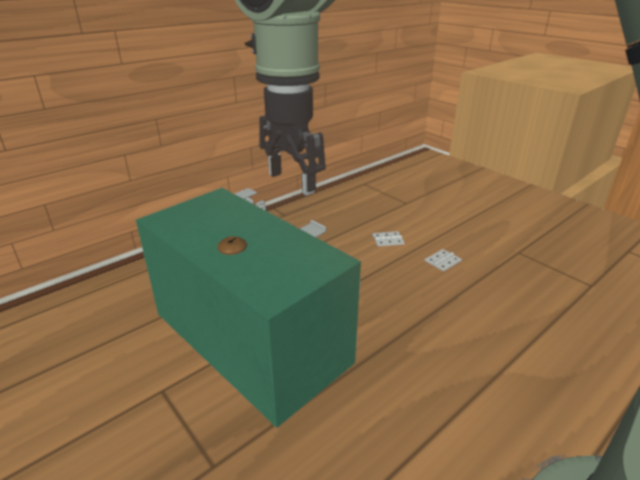

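View pics/wrist0.png

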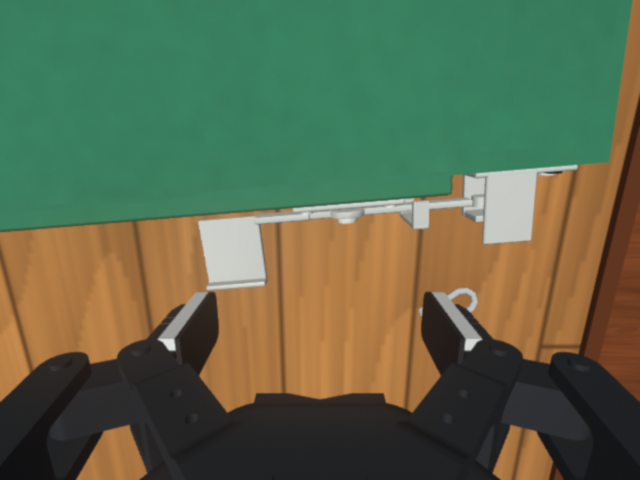

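The views show the plate near (233,252) and the keeper near (510,205) in the wrist image. The hinge end is nearest the robot. I'll zoom in next to get accurate corners.

Run:
```python
import cv2
w=cv2.imread("pics/wrist0.png"); s=cv2.imread("pics/scene0.png"); d=cv2.imread("pics/side0.png")
cv2.imwrite("pics/w_a.png",cv2.resize(w[190:310,180:380],None,fx=4,fy=4,interpolation=cv2.INTER_CUBIC))
cv2.imwrite("pics/w_b.png",cv2.resize(w[140:260,440:640],None,fx=4,fy=4,interpolation=cv2.INTER_CUBIC))
cv2.imwrite("pics/s_a.png",cv2.resize(s[170:410,310:490],None,fx=2.5,fy=2.5,interpolation=cv2.INTER_CUBIC))
cv2.imwrite("pics/d_a.png",cv2.resize(d[170:430,120:380],None,fx=2.3,fy=2.3,interpolation=cv2.INTER_CUBIC))
```

```text
(no output)
```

View pics/w_a.png

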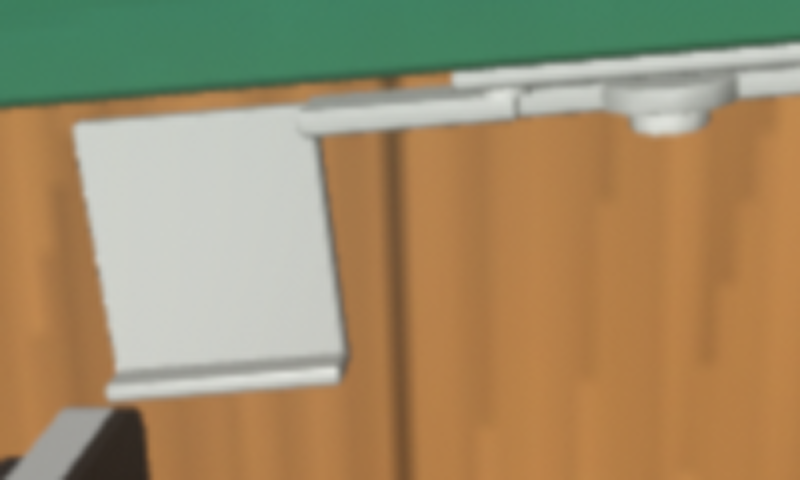

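View pics/w_b.png

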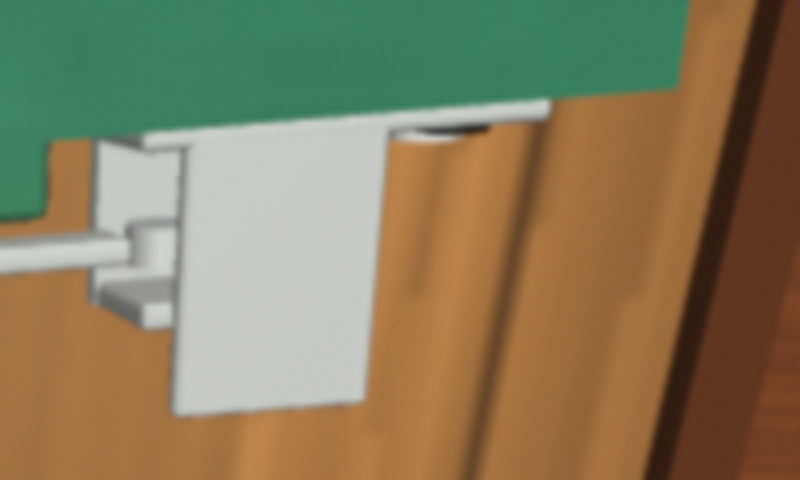

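View pics/s_a.png

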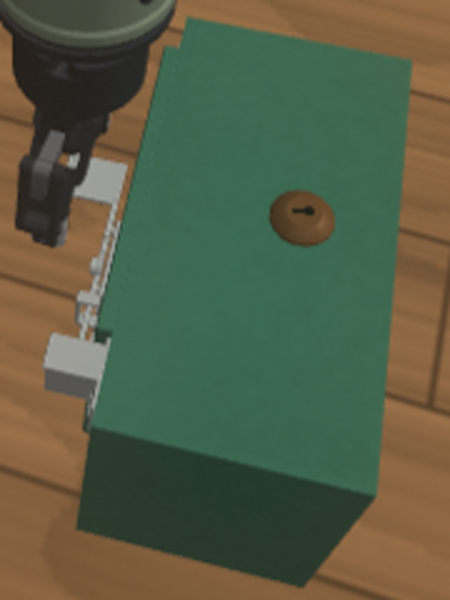

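View pics/d_a.png

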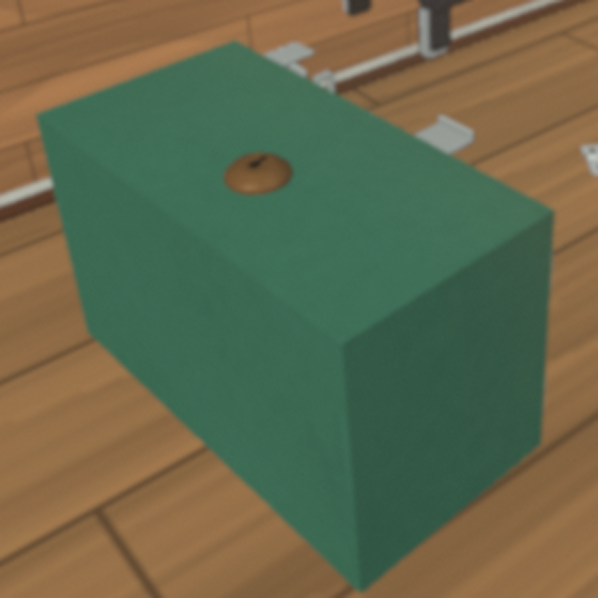

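```bash
cat > h.py <<'E'
import numpy as np
from workcell import bot
def proj(c,P):
    T=np.linalg.inv(c["T"]); p=(T[:3,:3]@np.atleast_2d(P).T+T[:3,3:]).T
    return np.c_[c["fx"]*p[:,0]/p[:,2]+c["cx"],c["fy"]*p[:,1]/p[:,2]+c["cy"]]
def ray(c,uv,z):
    d=c["T"][:3,:3]@np.array([(uv[0]-c["cx"])/c["fx"],(uv[1]-c["cy"])/c["fy"],1]); o=c["T"][:3,3]
    return o+d*(z-o[2])/d[2]
E
python3 - <<'E'
from h import *
from scipy.optimize import least_squares
sc,sd,wr=[bot.calibration(n) for n in("scene","side","wrist")]
S=[((0,170,205),(188,17)),((170,170,205),(411,61)),((0,-170,205),(95,428)),((170,-170,205),(373,494)),((0,-170,0),(78,528)),((170,-170,0),(305,586))]
D=[((0,-170,205),(234,42)),((0,170,205),(553,212)),((170,170,205),(343,345)),((170,-170,205),(38,117)),((170,170,0),(360,590)),((0,170,0),(540,442)),((170,-170,0),(92,333))]
W=[((0,-170,205),(678,89))]
items=[(sc,np.array(p)/1e3,np.array([310+u[0]/2.5,170+u[1]/2.5])) for p,u in S]+[(sd,np.array(p)/1e3,np.array([120+u[0]/2.3,170+u[1]/2.3])) for p,u in D]+[(wr,np.array(p)/1e3,np.array([440+u[0]/4,140+u[1]/4])) for p,u in W]
def tf(v,P):
    R=np.array([[np.cos(v[2]),-np.sin(v[2]),0],[np.sin(v[2]),np.cos(v[2]),0],[0,0,1]]); return R@P+np.array([v[0],v[1],0])
f=lambda v:np.concatenate([proj(c,tf(v,P))[0]-u for c,P,u in items])
r=least_squares(f,[0.65,0.1,np.pi/2],loss="soft_l1"); v=r.x
print(v,f(v).reshape(-1,2).round(1).tolist())
Rt=tf([0,0,v[2]],np.eye(3)) 
inv=lambda p:(Rt.T@(p-np.array([v[0],v[1],0])))*1e3
for n,uv in dict(inH=(75,123),inF=(318,110),outH=(112,375),outF=(343,352),rimH=(107,385),rimHb=(107,400),rimF=(340,380)).items():
    z=.177 if 'rim' not in n else .183
    p=ray(wr,(180+uv[0]/4,190+uv[1]/4),z); print(n,p.round(4),inv(p).round(1))
for n,uv in dict(hoodInF=(385,132),hoodOutF=(365,402),hoodOutH=(173,415)).items():
    p=ray(wr,(440+uv[0]/4,140+uv[1]/4),.19); print(n,p.round(4),inv(p).round(1))
print("pad guess",tf(v,np.array([-.037,.022,.177])))
E
```

```text
[0.59412068 0.04508053 1.65399262] [[-1.1, -0.4], [-0.1, -0.6], [-2.5, -0.8], [0.8, 0.8], [-1.6, 0.4], [-1.6, 0.7], [0.4, -0.7], [1.0, -0.3], [-0.3, 0.4], [-1.1, -1.1], [0.4, 2.6], [0.7, 1.6], [-2.0, 0.1], [0.1, -0.3]]
inH [0.5534 0.0234 0.177 ] [-18.2  42.3 177. ]
inF [0.5892 0.0254 0.177 ] [-19.2   6.5 177. ]
outH [ 0.5553 -0.0166  0.177 ] [-58.2  43.8 177. ]
outF [ 0.5913 -0.0127  0.177 ] [-57.4   7.7 177. ]
rimH [ 0.5566 -0.0156  0.183 ] [-57.3  42.5 183. ]
rimHb [ 0.5563 -0.018   0.183 ] [-59.8  42.9 183. ]
rimF [ 0.5916 -0.0147  0.183 ] [-59.4   7.5 183. ]
hoodInF [0.7386 0.0525 0.19  ] [  -4.6 -144.6  190. ]
hoodOutF [0.7422 0.0154 0.19  ] [ -41.9 -145.1  190. ]
hoodOutH [0.7158 0.0135 0.19  ] [ -41.6 -118.6  190. ]
pad guess [0.57527148 0.0063803  0.177     ]
```

Call:
servo_tool(
  plan=[
    [-15, 1.5, 0, 0.02, 1],
    [-30, 3, 0, 0.04, 1],
    [-45, 4, 0, 0.06, 1],
    [-60, 5.5, 0, 0.083, 1],
    [-60, 5.5, 0, 0.083, 1],
    [-60, 5.5, -10, 0.083, 1],
    [-60, 5.5, -20, 0.083, 1],
    [-60, 5.5, -30, 0.083, 1],
    [-60, 5.5, -34, 0.083, 1],
    [-60, 5.5, -34, 0.083, 1],
  ],
  squeeze=30,
)

```text
clock: 0.98
position: [0.5645, 0.0054, 0.1954]
tool_rot: [-3.139, 0.0, 1.654]
force: [-0.5, -0.1, -0.2]
grip_width: 0.0003
```

Run:
```python
from h import *
import cv2
print(bot.observe()); 
c=bot.calibration("wrist")
cv2.imwrite("pics/w1.png",bot.grab_frame("wrist"));cv2.imwrite("pics/s1.png",cv2.resize(bot.grab_frame("scene")[150:350,250:450],None,fx=3,fy=3));print(bot.observe()["force"])
s=bot.observe(); print(proj(c,s["position"]))
```

```text
{'clock': 0.9833, 'qpos': array([-0.06765936,  0.46896637, -0.0641982 ,  1.79499041,  0.03746419,
        0.88145146, -0.06603758]), 'qd': array([ 0.00043723, -0.02278485,  0.00268787, -0.01886552, -0.00074563,
        0.02522347,  0.00129232]), 'joint_efforts': array([ 1.33676452e-02, -8.32688212e+01,  1.29446123e+00, -3.30567169e+01,
        5.44831529e-02, -5.09932023e-01, -3.70606408e-02]), 'position': array([0.56452796, 0.00540236, 0.19543978]), 'tool_rot': array([-3.13895204e+00,  1.88640098e-05,  1.65361278e+00]), 'force': array([-0.45119928, -0.12586997, -0.20279061]), 'moment': array([-0.02354232, -0.00611141,  0.00857882]), 'grip_width': 0.0003025998276964636}
[ 0.33475869 -0.23394479  0.3445165 ]
[[321.47805037 299.91430182]]
```

View pics/w1.png

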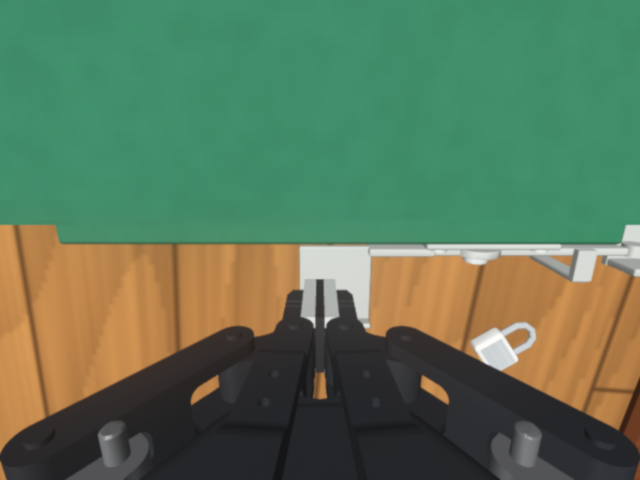

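View pics/s1.png

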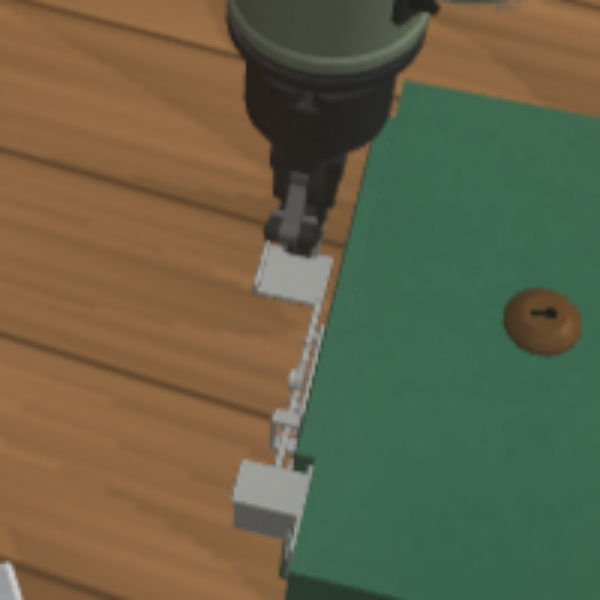

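The closed tip (303–337, 280) sits over the plate, inside the rim. Next I'll descend and feel for contact.

Call:
servo_tool(
  plan=[
    [0, 0, -3, 0, 1],
    [0, 0, -6, 0, 1],
    [0, 0, -9, 0, 1],
    [0, 0, -12, 0, 1],
    [0, 0, -14, 0, 1],
    [0, 0, -16, 0, 1],
    [0, 0, -18, 0, 1],
    [0, 0, -20, 0, 1],
    [0, 0, -20, 0, 1],
    [0, 0, -20, 0, 1],
  ],
)

```text
clock: 1.92
position: [0.565, 0.0055, 0.1773]
tool_rot: [-3.142, 0.0, 1.654]
force: [-0.1, -0.5, -0.4]
grip_width: -0.0002
```

Call:
servo_tool(
  plan=[
    [0, 0, -0.5, 0, 1],
    [0, 0, -1, 0, 1],
    [0, 0, -1.5, 0, 1],
    [0, 0, -2, 0, 1],
    [0, 0, -2.5, 0, 1],
    [0, 0, -3, 0, 1],
    [0, 0, -3, 0, 1],
    [0, 0, -3, 0, 1],
    [0, 0, -3, 0, 1],
    [0, 0, -3, 0, 1],
  ],
)

```text
clock: 2.75
position: [0.565, 0.0055, 0.1743]
tool_rot: [3.142, 0.0, 1.654]
force: [-0.6, 0.5, 3.6]
grip_width: 0.0001
```

Call:
servo_tool(
  plan=[
    [0, 0, -0.3, 0, 1],
    [0, 0, -0.6, 0, 1],
    [0, 0, -0.9, 0, 1],
    [0, 0, -1.2, 0, 1],
    [0, 0, -1.5, 0, 1],
    [0, 0, -1.5, 0, 1],
    [0, 0, -1.5, 0, 1],
    [0, 0, -1.5, 0, 1],
    [0, 0, -1.5, 0, 1],
    [0, 0, -1.5, 0, 1],
  ],
)

```text
clock: 3.58
position: [0.565, 0.0055, 0.1728]
tool_rot: [-3.142, 0.0, 1.654]
force: [-0.0, 0.6, 3.5]
grip_width: 0.0003
```

Call:
servo_tool(
  plan=[
    [0, 0, -0.2, 0, 1],
    [0, 0, -0.4, 0, 1],
    [0, 0, -0.6, 0, 1],
    [0, 0, -0.8, 0, 1],
    [0, 0, -1, 0, 1],
    [0, 0, -1, 0, 1],
    [0, 0, -1, 0, 1],
    [0, 0, -1, 0, 1],
    [0, 0, -1, 0, 1],
    [0, 0, -1, 0, 1],
  ],
)

```text
clock: 4.42
position: [0.565, 0.0055, 0.1718]
tool_rot: [3.142, -0.0, 1.654]
force: [1.0, 0.3, 3.7]
grip_width: 0.0002
```

Call:
servo_tool(
  plan=[
    [0, 0, -0.2, 0, 1],
    [0, 0, -0.4, 0, 1],
    [0, 0, -0.6, 0, 1],
    [0, 0, -0.8, 0, 1],
    [0, 0, -1, 0, 1],
    [0, 0, -1, 0, 1],
    [0, 0, -1, 0, 1],
    [0, 0, -1, 0, 1],
    [0, 0, -1, 0, 1],
    [0, 0, -1, 0, 1],
  ],
)

```text
clock: 5.25
position: [0.565, 0.0055, 0.1708]
tool_rot: [3.142, -0.0, 1.654]
force: [1.5, 0.7, 4.6]
grip_width: -0.0003
```

Call:
servo_tool(
  plan=[
    [0, 0, -0.2, 0, 1],
    [0, 0, -0.4, 0, 1],
    [0, 0, -0.6, 0, 1],
    [0, 0, -0.8, 0, 1],
    [0, 0, -1, 0, 1],
    [0, 0, -1, 0, 1],
    [0, 0, -1, 0, 1],
    [0, 0, -1, 0, 1],
    [0, 0, -1, 0, 1],
    [0, 0, -1, 0, 1],
  ],
)

```text
clock: 6.08
position: [0.565, 0.0054, 0.1698]
tool_rot: [3.141, 0.0, 1.654]
force: [2.6, 1.0, 4.9]
grip_width: -0.0001
```

Call:
servo_tool(
  plan=[
    [0, 0, -0.2, 0, 1],
    [0, 0, -0.4, 0, 1],
    [0, 0, -0.6, 0, 1],
    [0, 0, -0.8, 0, 1],
    [0, 0, -1, 0, 1],
    [0, 0, -1, 0, 1],
    [0, 0, -1, 0, 1],
    [0, 0, -1, 0, 1],
    [0, 0, -1, 0, 1],
    [0, 0, -1, 0, 1],
  ],
)

```text
clock: 6.92
position: [0.565, 0.0055, 0.1688]
tool_rot: [-3.142, 0.0, 1.654]
force: [2.5, 0.4, 3.8]
grip_width: -0.0002
```

Call:
servo_tool(
  plan=[
    [0, 0, -0.2, 0, 1],
    [0, 0, -0.4, 0, 1],
    [0, 0, -0.6, 0, 1],
    [0, 0, -0.8, 0, 1],
    [0, 0, -1, 0, 1],
    [0, 0, -1, 0, 1],
    [0, 0, -1, 0, 1],
    [0, 0, -1, 0, 1],
    [0, 0, -1, 0, 1],
    [0, 0, -1, 0, 1],
  ],
)

```text
clock: 7.75
position: [0.5649, 0.0055, 0.1678]
tool_rot: [-3.141, 0.0, 1.654]
force: [2.1, 0.4, 4.6]
grip_width: 0.0004
```

Call:
servo_tool(
  plan=[
    [0, 0, -0.2, 0, 1],
    [0, 0, -0.4, 0, 1],
    [0, 0, -0.6, 0, 1],
    [0, 0, -0.8, 0, 1],
    [0, 0, -1, 0, 1],
    [0, 0, -1, 0, 1],
    [0, 0, -1, 0, 1],
    [0, 0, -1, 0, 1],
    [0, 0, -1, 0, 1],
    [0, 0, -1, 0, 1],
  ],
)

```text
clock: 8.58
position: [0.565, 0.0055, 0.1668]
tool_rot: [-3.142, 0.0, 1.654]
force: [3.6, -0.2, 5.4]
grip_width: -0.0002
```

Call:
servo_tool(
  plan=[
    [0, 0, -0.2, 0, 1],
    [0, 0, -0.4, 0, 1],
    [0, 0, -0.6, 0, 1],
    [0, 0, -0.8, 0, 1],
    [0, 0, -1, 0, 1],
    [0, 0, -1, 0, 1],
    [0, 0, -1, 0, 1],
    [0, 0, -1, 0, 1],
    [0, 0, -1, 0, 1],
    [0, 0, -1, 0, 1],
  ],
)

```text
clock: 9.42
position: [0.565, 0.0055, 0.1658]
tool_rot: [-3.142, 0.0, 1.654]
force: [2.9, -0.2, 5.0]
grip_width: -0.0001
```

Call:
servo_tool(
  plan=[
    [0, 0, -0.2, 0, 1],
    [0, 0, -0.4, 0, 1],
    [0, 0, -0.6, 0, 1],
    [0, 0, -0.8, 0, 1],
    [0, 0, -1, 0, 1],
    [0, 0, -1, 0, 1],
    [0, 0, -1, 0, 1],
    [0, 0, -1, 0, 1],
    [0, 0, -1, 0, 1],
    [0, 0, -1, 0, 1],
  ],
)

```text
clock: 10.25
position: [0.565, 0.0055, 0.1648]
tool_rot: [-3.141, -0.0, 1.654]
force: [2.0, 0.1, 4.4]
grip_width: 0.0001
```

Call:
servo_tool(
  plan=[
    [0, 0, -0.2, 0, 1],
    [0, 0, -0.4, 0, 1],
    [0, 0, -0.6, 0, 1],
    [0, 0, -0.8, 0, 1],
    [0, 0, -1, 0, 1],
    [0, 0, -1, 0, 1],
    [0, 0, -1, 0, 1],
    [0, 0, -1, 0, 1],
    [0, 0, -1, 0, 1],
    [0, 0, -1, 0, 1],
  ],
)

```text
clock: 11.08
position: [0.5651, 0.0055, 0.1639]
tool_rot: [3.141, -0.0, 1.654]
force: [3.0, 0.4, 5.5]
grip_width: 0.0002
```

Run:
```python
from h import *
import cv2
print(bot.observe()["force"])
cv2.imwrite("pics/w2.png",bot.grab_frame("wrist"))
print(bot.observe()["force"])
```

```text
[2.98917259 0.38608868 5.53128556]
[ 3.31715215 -0.73498714  5.00319122]
```

View pics/w2.png

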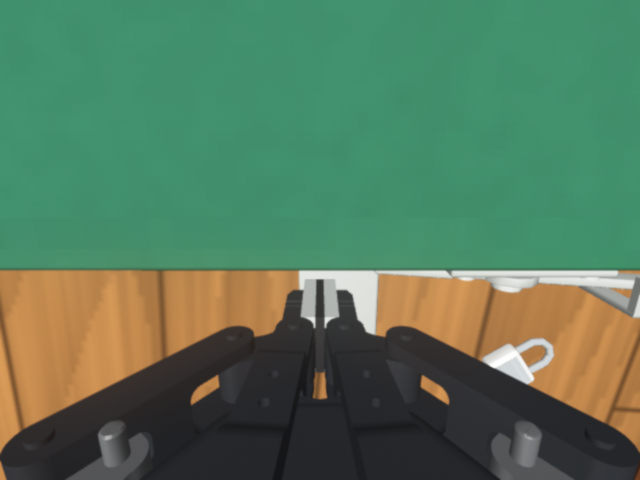

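The plate edges (300–378) still lie around the tip (303–337) and the bar is visibly tilted. I'll keep pressing 1 mm at a time.

Call:
servo_tool(
  plan=[
    [0, 0, -0.2, 0, 1],
    [0, 0, -0.4, 0, 1],
    [0, 0, -0.6, 0, 1],
    [0, 0, -0.8, 0, 1],
    [0, 0, -1, 0, 1],
    [0, 0, -1, 0, 1],
    [0, 0, -1, 0, 1],
    [0, 0, -1, 0, 1],
    [0, 0, -1, 0, 1],
    [0, 0, -1, 0, 1],
  ],
)

```text
clock: 11.97
position: [0.5651, 0.0054, 0.1628]
tool_rot: [3.141, 0.0, 1.654]
force: [3.4, -0.4, 5.1]
grip_width: -0.0001
```

Call:
servo_tool(
  plan=[
    [0, 0, -0.2, 0, 1],
    [0, 0, -0.4, 0, 1],
    [0, 0, -0.6, 0, 1],
    [0, 0, -0.8, 0, 1],
    [0, 0, -1, 0, 1],
    [0, 0, -1, 0, 1],
    [0, 0, -1, 0, 1],
    [0, 0, -1, 0, 1],
    [0, 0, -1, 0, 1],
    [0, 0, -1, 0, 1],
  ],
)

```text
clock: 12.8
position: [0.5651, 0.0055, 0.1619]
tool_rot: [3.141, -0.0, 1.654]
force: [2.6, -0.4, 6.2]
grip_width: -0.0
```

Call:
servo_tool(
  plan=[
    [0, 0, -0.2, 0, 1],
    [0, 0, -0.4, 0, 1],
    [0, 0, -0.6, 0, 1],
    [0, 0, -0.8, 0, 1],
    [0, 0, -0.8, 0, 1],
    [0, 0, -0.8, 0, 1],
    [0, 0, -0.8, 0, 1],
    [0, 0, -0.8, 0, 1],
    [0, 0, -0.8, 0, 1],
    [0, 0, -0.8, 0, 1],
  ],
)

```text
clock: 13.63
position: [0.5651, 0.0055, 0.1611]
tool_rot: [3.141, -0.0, 1.654]
force: [3.6, -0.6, 6.0]
grip_width: -0.0
```

Call:
servo_tool(
  plan=[
    [0, 0, -0.2, 0, 1],
    [0, 0, -0.4, 0, 1],
    [0, 0, -0.6, 0, 1],
    [0, 0, -0.8, 0, 1],
    [0, 0, -0.8, 0, 1],
    [0, 0, -0.8, 0, 1],
    [0, 0, -0.8, 0, 1],
    [0, 0, -0.8, 0, 1],
    [0, 0, -0.8, 0, 1],
    [0, 0, -0.8, 0, 1],
  ],
)

```text
clock: 14.47
position: [0.5651, 0.0055, 0.1602]
tool_rot: [3.141, -0.0, 1.654]
force: [2.5, 0.2, 5.9]
grip_width: 0.0001
```

Call:
servo_tool(
  plan=[
    [0, 0, -0.2, 0, 1],
    [0, 0, -0.4, 0, 1],
    [0, 0, -0.6, 0, 1],
    [0, 0, -0.8, 0, 1],
    [0, 0, -0.8, 0, 1],
    [0, 0, -0.8, 0, 1],
    [0, 0, -0.8, 0, 1],
    [0, 0, -0.8, 0, 1],
    [0, 0, -0.8, 0, 1],
    [0, 0, -0.8, 0, 1],
  ],
)

```text
clock: 15.3
position: [0.565, 0.0055, 0.1595]
tool_rot: [3.141, -0.0, 1.654]
force: [3.3, 0.8, 5.9]
grip_width: -0.0003
```

Call:
servo_tool(
  plan=[
    [0, 0, -0.2, 0, 1],
    [0, 0, -0.4, 0, 1],
    [0, 0, -0.6, 0, 1],
    [0, 0, -0.6, 0, 1],
    [0, 0, -0.6, 0, 1],
    [0, 0, -0.6, 0, 1],
    [0, 0, -0.6, 0, 1],
    [0, 0, -0.6, 0, 1],
    [0, 0, -0.6, 0, 1],
    [0, 0, -0.6, 0, 1],
  ],
)

```text
clock: 16.13
position: [0.5652, 0.0055, 0.159]
tool_rot: [3.141, -0.0, 1.654]
force: [2.1, 0.1, 7.7]
grip_width: -0.0002
```

Run:
```python
from h import *
import cv2
F=[]
for i in range(1):
    im=bot.grab_frame("scene"); F.append(bot.observe()["force"])
print(F)
cv2.imwrite("pics/s2.png",cv2.resize(im[220:350,290:400],None,fx=5,fy=4.6,interpolation=cv2.INTER_CUBIC))
```

```text
[array([2.60944345, 0.01444074, 8.19560722])]
```

View pics/s2.png

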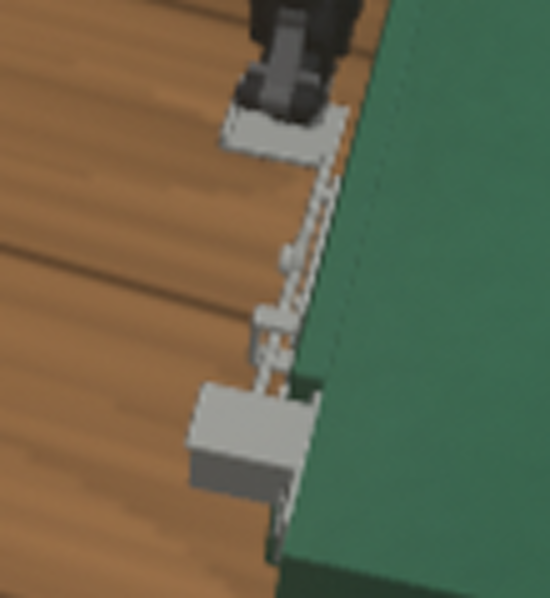

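The force jumped from 5.9 to about 8 N, which fits the nose reaching the hood. One more small step should confirm it.

Call:
servo_tool(
  plan=[
    [0, 0, -0.1, 0, 1],
    [0, 0, -0.2, 0, 1],
    [0, 0, -0.3, 0, 1],
    [0, 0, -0.4, 0, 1],
    [0, 0, -0.4, 0, 1],
    [0, 0, -0.4, 0, 1],
    [0, 0, -0.4, 0, 1],
    [0, 0, -0.4, 0, 1],
    [0, 0, -0.4, 0, 1],
    [0, 0, -0.4, 0, 1],
  ],
)

```text
clock: 17.02
position: [0.5653, 0.0055, 0.1588]
tool_rot: [3.141, 0.0, 1.654]
force: [2.1, -0.9, 11.2]
grip_width: -0.0
```

```bash
cat >> h.py <<'E'
YAW=1.654
EX=np.array([np.cos(YAW),np.sin(YAW)]);EY=np.array([-np.sin(YAW),np.cos(YAW)])
O=np.array([.5941,.0451])*1e3
def cab(p): d=np.array(p[:2])*1e3-O; return np.array([d@EX,d@EY])
def arc(rel,th0,ths):
    # rel: tool minus hinge in cab axes at door angle th0 (mm)
    for t in ths:
        a=-(t-th0); R=np.array([[np.cos(a),-np.sin(a)],[np.sin(a),np.cos(a)]])
        d=R@rel-rel; w=d[0]*EX+d[1]*EY; print(round(t,3),w.round(1),round(a,3))
E
python3 - <<'E'
from h import *
s=bot.observe(); print(s["force"]); c=cab(s["position"]); print(c)
arc(c-np.array([0,148]),0,np.arange(.01,.2,.01))
E
```

```text
[ 2.05723585 -0.87413537 11.15643689]
[-37.07877339  32.03535256]
0.01 [-0.3 -1.2] -0.01
0.02 [-0.6 -2.4] -0.02
0.03 [-0.9 -3.5] -0.03
0.04 [-1.2 -4.7] -0.04
0.05 [-1.5 -5.9] -0.05
0.06 [-1.9 -7.1] -0.06
0.07 [-2.2 -8.2] -0.07
0.08 [-2.6 -9.4] -0.08
0.09 [ -2.9 -10.6] -0.09
0.1 [ -3.3 -11.7] -0.1
0.11 [ -3.7 -12.9] -0.11
0.12 [ -4.1 -14. ] -0.12
0.13 [ -4.5 -15.1] -0.13
0.14 [ -5.  -16.3] -0.14
0.15 [ -5.4 -17.4] -0.15
0.16 [ -5.9 -18.6] -0.16
0.17 [ -6.3 -19.7] -0.17
0.18 [ -6.8 -20.8] -0.18
0.19 [ -7.3 -21.9] -0.19
```

Call:
servo_tool(
  plan=[
    [-0.1, -0.5, 0, -0.004, 1],
    [-0.2, -1, 0, -0.008, 1],
    [-0.4, -1.5, 0, -0.012, 1],
    [-0.5, -2, 0, -0.016, 1],
    [-0.6, -2.5, 0, -0.02, 1],
    [-0.8, -3, 0, -0.025, 1],
    [-0.9, -3.5, 0, -0.03, 1],
    [-1, -4, 0, -0.034, 1],
    [-1.2, -4.7, 0, -0.04, 1],
    [-1.2, -4.7, 0, -0.04, 1],
  ],
)

```text
clock: 17.85
position: [0.5644, 0.0015, 0.1589]
tool_rot: [3.14, -0.001, 1.614]
force: [3.1, 2.9, 9.8]
grip_width: 0.0004
```

Run:
```python
from h import *
import cv2
cv2.imwrite("pics/w3.png",bot.grab_frame("wrist"))
print(bot.observe()["force"])
```

```text
[ 3.02865899  2.38997288 10.42383387]
```

View pics/w3.png

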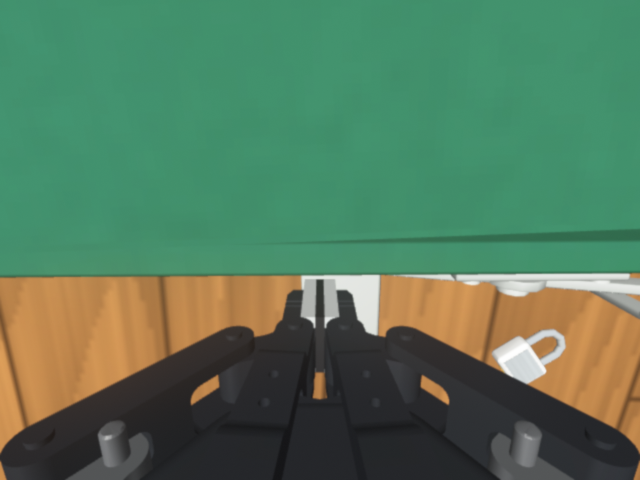

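The dark wedge at the right (320–640, 238) shows the door opening, with a steady force of about 10 N. I'll carry on along the arc.

Call:
servo_tool(
  plan=[
    [-0.3, -1.2, 0, -0.01, 1],
    [-0.6, -2.4, 0, -0.02, 1],
    [-1, -3.5, 0, -0.03, 1],
    [-1.3, -4.7, 0, -0.04, 1],
    [-1.7, -5.9, 0, -0.05, 1],
    [-2.1, -7, 0, -0.06, 1],
    [-2.5, -8.2, 0, -0.07, 1],
    [-2.9, -9.3, 0, -0.08, 1],
    [-2.9, -9.3, 0, -0.08, 1],
    [-2.9, -9.3, 0, -0.08, 1],
  ],
)

```text
clock: 18.73
position: [0.5608, -0.0087, 0.1584]
tool_rot: [-3.142, 0.0, 1.534]
force: [2.3, -1.5, 4.5]
grip_width: 0.0002
```

Run:
```python
from h import *
import cv2
cv2.imwrite("pics/w4.png",bot.grab_frame("wrist"))
s=bot.observe(); print(s["force"]); c=cab(s["position"]); print(c)
arc(c-np.array([0,148]),.12,np.arange(.12,.46,.04))
```

```text
[ 2.58950847 -1.57277791  5.80132482]
[-50.87146086  37.60688345]
0.12 [-0.  0.] -0.0
0.16 [-1.8 -4.5] -0.04
0.2 [-3.7 -9. ] -0.08
0.24 [ -5.8 -13.4] -0.12
0.28 [ -8.1 -17.7] -0.16
0.32 [-10.5 -21.9] -0.2
0.36 [-13.1 -26. ] -0.24
0.4 [-15.9 -30. ] -0.28
0.44 [-18.9 -33.8] -0.32
```

View pics/w4.png

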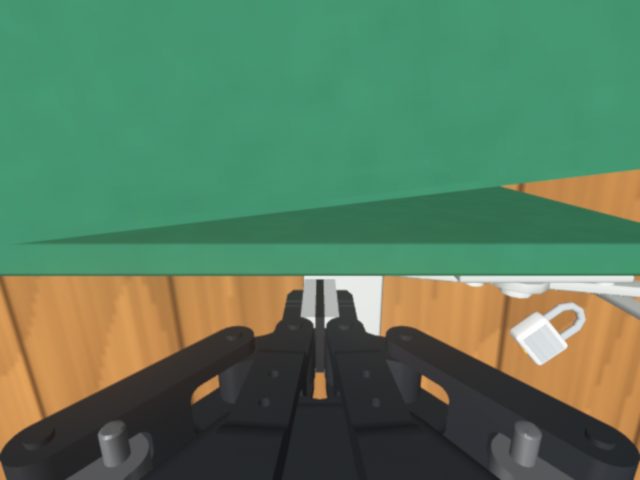

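The door has swung about 0.12 rad and the nose is out, since the force has dropped to spring level. The plate (304–382) drifted slightly right, so I'll use a hinge about 10 mm out from the frame.

Run:
```python
from h import *
s=bot.observe(); c=cab(s["position"])
arc(c-np.array([-10,149]),.12,np.arange(.12,1.05,.035))
```

```text
0.12 [-0.  0.] -0.0
0.155 [-1.2 -4. ] -0.035
0.19 [-2.5 -7.9] -0.07
0.225 [ -3.9 -11.8] -0.105
0.26 [ -5.5 -15.7] -0.14
0.295 [ -7.2 -19.4] -0.175
0.33 [ -9.1 -23.2] -0.21
0.365 [-11.1 -26.8] -0.245
0.4 [-13.2 -30.4] -0.28
0.435 [-15.4 -33.9] -0.315
0.47 [-17.7 -37.3] -0.35
0.505 [-20.2 -40.7] -0.385
0.54 [-22.8 -43.9] -0.42
0.575 [-25.5 -47.1] -0.455
0.61 [-28.3 -50.1] -0.49
0.645 [-31.2 -53.1] -0.525
0.68 [-34.2 -56. ] -0.56
0.715 [-37.3 -58.7] -0.595
0.75 [-40.5 -61.4] -0.63
0.785 [-43.8 -63.9] -0.665
0.82 [-47.2 -66.3] -0.7
0.855 [-50.6 -68.6] -0.735
0.89 [-54.2 -70.8] -0.77
0.925 [-57.8 -72.8] -0.805
0.96 [-61.5 -74.7] -0.84
0.995 [-65.2 -76.5] -0.875
1.03 [-69.  -78.2] -0.91
```

Call:
servo_tool(
  plan=[
    [-1.2, -4, 0, -0.035, 1],
    [-2.5, -7.9, 0, -0.07, 1],
    [-3.9, -11.8, 0, -0.105, 1],
    [-5.5, -15.7, 0, -0.14, 1],
    [-7.2, -19.4, 0, -0.175, 1],
    [-9.1, -23.2, 0, -0.21, 1],
    [-11.1, -26.8, 0, -0.245, 1],
    [-13.2, -30.4, 0, -0.28, 1],
    [-13.2, -30.4, 0, -0.28, 1],
    [-13.2, -30.4, 0, -0.28, 1],
  ],
)

```text
clock: 19.62
position: [0.5469, -0.0391, 0.1582]
tool_rot: [-3.14, 0.001, 1.253]
force: [-0.1, -0.4, 6.2]
grip_width: 0.0003
```

Run:
```python
from h import *
import cv2
cv2.imwrite("pics/w5.png",bot.grab_frame("wrist"))
s=bot.observe(); print(s["force"]); c=cab(s["position"]); print(c)
arc(c-np.array([-10,149]),.4,np.arange(.4,1.05,.04))
```

```text
[-0.65956655 -0.54631357  5.18884467]
[-79.88664574  53.92741545]
0.4 [-0.  0.] -0.0
0.44 [-2.5 -4. ] -0.04
0.48 [-5.3 -7.8] -0.08
0.52 [ -8.1 -11.6] -0.12
0.56 [-11.1 -15.2] -0.16
0.6 [-14.3 -18.7] -0.2
0.64 [-17.6 -22.1] -0.24
0.68 [-21.  -25.4] -0.28
0.72 [-24.5 -28.5] -0.32
0.76 [-28.2 -31.5] -0.36
0.8 [-32.  -34.3] -0.4
0.84 [-35.9 -36.9] -0.44
0.88 [-39.9 -39.5] -0.48
0.92 [-44.  -41.8] -0.52
0.96 [-48.2 -44. ] -0.56
1.0 [-52.4 -46. ] -0.6
1.04 [-56.8 -47.8] -0.64
```

View pics/w5.png

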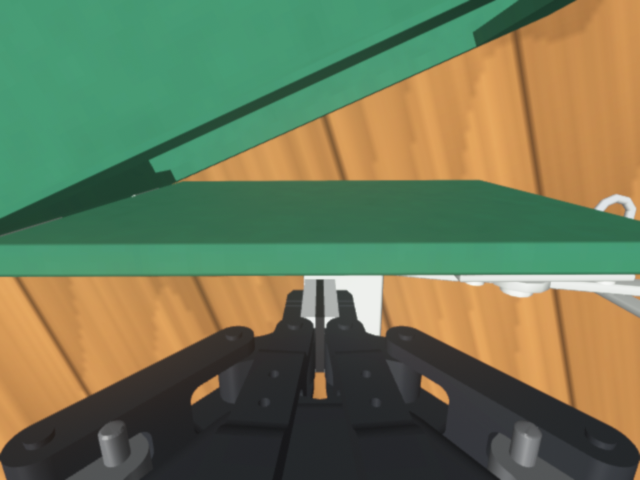

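The door is tracking exactly, with the plate still at 304–382. Next is about 0.8 rad, then about 1.0.

Call:
servo_tool(
  plan=[
    [-2.5, -4, 0, -0.04, 1],
    [-5.3, -7.8, 0, -0.08, 1],
    [-8.1, -11.6, 0, -0.12, 1],
    [-11.1, -15.2, 0, -0.16, 1],
    [-14.3, -18.7, 0, -0.2, 1],
    [-17.6, -22.1, 0, -0.24, 1],
    [-21, -25.4, 0, -0.28, 1],
    [-24.5, -28.5, 0, -0.32, 1],
    [-28.2, -31.5, 0, -0.36, 1],
    [-32, -34.3, 0, -0.4, 1],
  ],
)

```text
clock: 20.5
position: [0.5147, -0.0729, 0.1581]
tool_rot: [-3.14, 0.001, 0.852]
force: [-1.5, 2.4, 4.7]
grip_width: -0.0003
```

Call:
servo_tool(
  plan=[
    [-3.9, -2.6, 0, -0.04, 1],
    [-7.9, -5.2, 0, -0.08, 1],
    [-12, -7.5, 0, -0.12, 1],
    [-16.2, -9.7, 0, -0.16, 1],
    [-20.4, -11.7, 0, -0.2, 1],
    [-20.4, -11.7, 0, -0.2, 1],
    [-20.4, -11.7, 0, -0.2, 1],
    [-20.4, -11.7, 0, -0.2, 1],
    [-20.4, -11.7, 0, -0.2, 1],
    [-20.4, -11.7, 0, -0.2, 1],
  ],
)

```text
clock: 21.33
position: [0.4952, -0.0844, 0.1582]
tool_rot: [-3.141, 0.0, 0.655]
force: [-3.5, 4.5, 4.3]
grip_width: -0.0001
```

Run:
```python
from h import *
import cv2
cv2.imwrite("pics/w6.png",bot.grab_frame("wrist"));cv2.imwrite("pics/s6.png",bot.grab_frame("scene"))
s=bot.observe(); print(s["force"],s["tool_rot"],s["clock"])
```

```text
[-2.78561213  5.70618901  4.04585296] [-3.14059674e+00  3.58010052e-04  6.55350633e-01] 21.4333
```

View pics/w6.png

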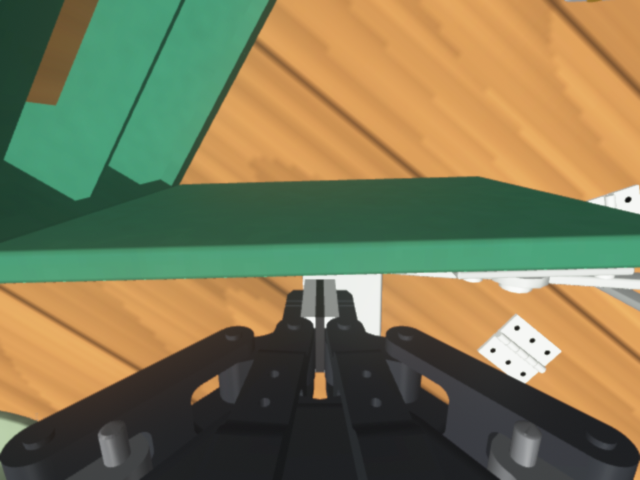

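View pics/s6.png

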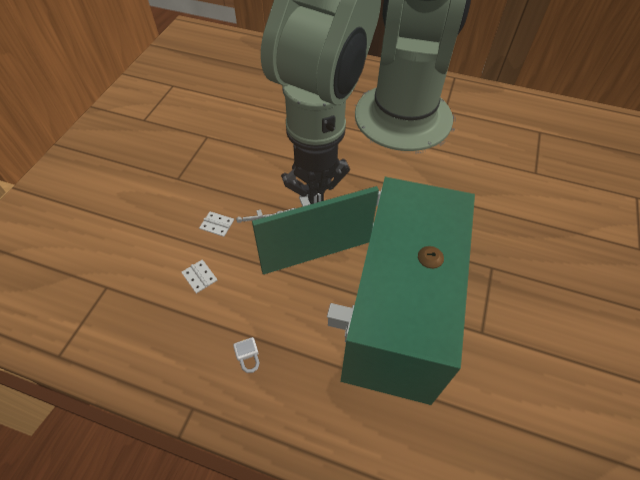

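The door is at about 0.98 rad, and the lateral friction is mild at about 6 N. I'll relieve that and lift off straight up.

Call:
servo_tool(
  plan=[
    [-0.5, 0.6, 0, 0, 1],
    [-0.9, 1.2, 1, 0, 1],
    [-0.9, 1.2, 3, 0, 1],
    [-0.9, 1.2, 6, 0, 1],
    [-0.9, 1.2, 9, 0, 1],
    [-0.9, 1.2, 12, 0, 1],
    [-0.9, 1.2, 15, 0, 1],
    [-0.9, 1.2, 18, 0, 1],
    [-0.9, 1.2, 21, 0, 1],
    [-0.9, 1.2, 24, 0, 1],
  ],
)

```text
clock: 22.27
position: [0.4944, -0.084, 0.1827]
tool_rot: [3.141, 0.0, 0.654]
force: [-0.2, -0.6, 0.2]
grip_width: -0.0001
```

Call:
servo_tool(
  plan=[
    [0, 0, 5, 0, 1],
    [0, 0, 10, 0, 1],
    [0, 0, 16, 0, 1],
    [0, 0, 24, 0, 1],
    [0, 0, 34, 0, 1],
    [0, 0, 46, 0, 1],
    [0, 0, 58, 0, 1],
    [0, 0, 70, 0, 1],
    [0, 0, 80, 0, 1],
    [0, 0, 80, 0, 1],
  ],
)

```text
clock: 23.1
position: [0.4952, -0.0839, 0.2646]
tool_rot: [3.14, -0.002, 0.654]
force: [-0.5, 0.0, -0.4]
grip_width: 0.0001
```

Run:
```python
from h import *
import cv2
s=bot.observe(); print(s["force"],s["tool_rot"],s["clock"])
cw=bot.calibration("wrist")
cv2.imwrite("pics/w7.png",bot.grab_frame("wrist"));cv2.imwrite("pics/s7.png",bot.grab_frame("scene"))
```

```text
[-0.45396209  0.01849396 -0.3904586 ] [ 3.13982804e+00 -2.29466425e-03  6.53718938e-01] 23.1
```

View pics/w7.png

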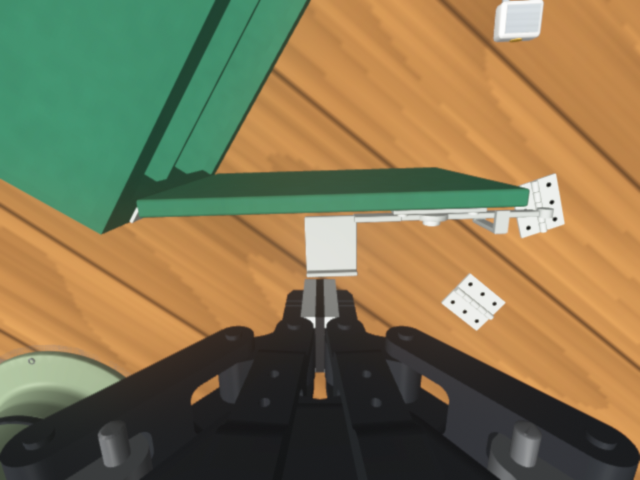

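View pics/s7.png

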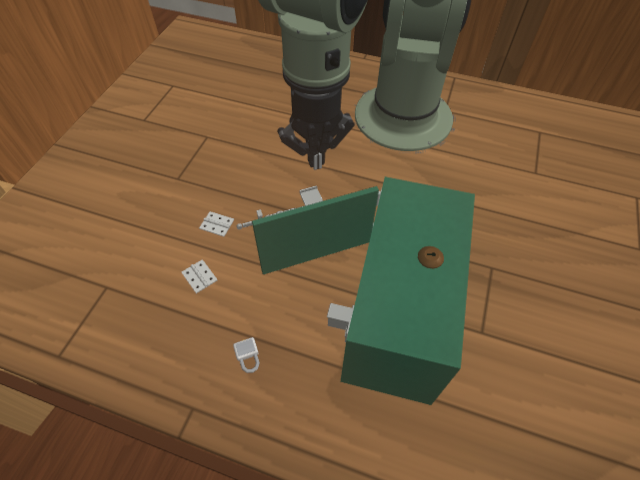

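Run:
```python
from h import *
import cv2
c=bot.calibration("wrist")
a=ray(c,(138,217),.194);b=ray(c,(527,205),.194); d=cab(b)-cab(a); print(cab(a),cab(b),np.linalg.norm(d), "door deg",90-np.degrees(np.arctan2(-d[1],-d[0])))
for u in((305,218),(356,217),(356,275),(307,276)): print(cab(ray(c,u,.177 if u[1]<250 else .183)))
p=[ray(c,u,.177) for u in((305,218),(356,217))]; print("plate width",np.linalg.norm(p[0]-p[1]))
print(bot.observe()["qd"].round(3))
```

```text
[-11.75449709 153.45701218] [-212.36963326   15.39706613] 243.53024773687318 door deg 55.46490856493158
[-101.88658815  100.85403102]
[-130.67181157   81.52226753]
[-152.68957063  114.76192754]
[-124.45905862  133.79161236]
plate width 0.03467428682827547
[ 0.001  0.015 -0.004  0.014 -0.    -0.009  0.001]
```

The door measures about 55° open. The plate and bar look level, nothing is being touched, and the bystanders haven't moved. I'm handing the job in.

Run:
```python
from workcell import bot
print(bot.job_done(), bot.observe()["clock"])
```

```text
the job is handed in; nothing more can be done
the job is handed in; nothing more can be done
```

The cabinet door is open at about 55°, the hand is well clear, and the job was handed in at about 23 s of the 64 s allowed.

- **Press:** I pressed the thumb plate down in steps of about 1 mm or less. After about 18 mm the force rose from 6 N to 11 N, so the nose had met the hood. The highest force I read was about 11.5 N, under the 20 N limit. Readings came only at the end of each move, so a brief peak in between would not show.
- **Door:** I kept the plate held down while drawing the door along its arc. The force dropped to the spring's 5–6 N by about 0.12 rad, which is past the keeper. I then swung the door on to about 0.97 rad and lifted straight up.
- **Last checks:**
  - The wrist picture gives a door angle of 55.5°, while the tool had turned through 57°.
  - The force on the tool was about 0.
  - The padlock and the escutcheon look unmoved, and so do both hinges.
- **Less certain:**
  - I judged the latch level by eye from the plate and bar. The plate measured 34.7 mm wide against its true 36 mm, which is within picture error, but I did not measure the angle directly.
  - Near the end of the swing there was a sideways force of about 6 N along the door. I eased it off before lifting.

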